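Get the sharpening stone out of its slide-lid box and set it in the holder

TASK

Get the two-tone sharpening stone ready for honing: lift the lid of the slide-lid box over the lip at its front end, slide it out of its grooves and lay it flat on the bench. Then take the two-tone stone out of the box and seat it flat in the stone holder, right down between its cleats, with the orange fine side up. Leave the green flattening stone in its slot and do not disturb anything else on the bench.

Things in the scene. Friction and masses are not known exactly. Their poses are not given: they have to be found in the camera images.
- box: Dark wooden slide-lid box for sharpening stones, fixed to the bench, 158 (x) x 126 (y) x 70 mm high, walls 10 mm, floor 6 mm. Origin: centre of its underside; z up, x from its front (lip) end to its rear. The lid leaves through the front end, along the box's -x. Rails with tops at z = 70 mm run over both side edges of the lid for the whole length, so it cannot be lifted straight off; rear wall 60 mm high.
- box_lip (a point): Middle of the top of the front wall's lip: 74 mm from the box origin along its -x, 54 mm above the bench; wall 10 mm thick. The closed lid rests on side ledges at 50 mm, trapped behind this lip. The side grooves reach from 50 to 64 mm and are 5 mm deep; clear width between the rails 106 mm. The 5 mm lid must be raised 4 to 9 mm (6.5 mm is midway) and then slid out level.
- box_slots (a point): Centre of the box floor, 6 mm above the bench. Two slots, centred 28 mm before and 28 mm behind it along the box's x, each hold one stone on edge, long side along the box's y, top 46 mm above the bench. Slot cheeks 32 mm high at the stone's ends leave its middle 86 mm free for fingers; 31 mm free to the end walls, 36 mm between the stones.
- lid: Pale wooden lid, loose in the box's grooves at the start: board 135 (x) x 113 (y) x 5 mm with a dark wooden pull bar on top, 110 g in all. Origin: centre of its underside; x and z as the box's when closed. It is clear of the box when it has moved 150 mm or more along the box's -x.
- lid_pull (a point): Centre of the lid's pull bar, which is 14 (x) x 56 (y) x 18 mm high and stands on the lid's top face (5 to 23 mm above the lid's underside), 50 mm from the lid's centre towards its front edge; this point is 14 mm above the underside.
- stone: Two-tone sharpening stone, 20 (x) x 100 (y) x 40 mm (z), about 180 g; its +x half is the orange fine grit, its -x half the dark grey coarse grit. Starts on edge in one of the two slots (which varies), fine face towards the box's +x. Origin: centre of the narrow side underneath at the start. Fine side up means its x axis up. It stands on edge alone; its top edge pushed over 10 to 15 mm, it topples.
- stone_mid (a point): Centre of the two-tone stone, 20 mm from its origin along its z.
- flat_stone: Dark green, grooved flattening stone, 20 x 100 x 40 mm, on edge in the other slot; axes as the two-tone stone's. It stays in the box. Origin: centre of the narrow side underneath.
- holder: Stone holder fixed to the bench: wooden board 74 (x) x 150 (y) x 18 mm high. Its recess, 46 (x) x 106 mm (y), takes the stone lying flat, long side along y, either way round; end cleats 12 mm high and 12 mm thick, side strips 6 mm high and 6 mm thick: fingers across the stone's 40 mm width must stay over 6 mm above its underside. Origin: centre of the board's underside, z up.
- holder_seat (a point): Centre of the recess floor, 18 mm above the bench.
- guide: Aluminium honing guide with a steel roller, loose, about 75 (x) x 50 (y) x 36 mm high. Origin: centre underneath. To be left alone.
- jar: Low metal jar of paste with a red cap, 58 mm diameter, 42 mm high, upright. Origin: centre of its base. To be left alone.
- tape: Yellow tape measure lying on its side, 66 x 68 x 34 mm high. Origin: centre underneath. To be left alone.
- chisel: Chisel with a blue handle lying on the bench, 255 mm long along its x (handle to -x), 32 mm wide and high. Origin: under its middle. To be left alone.
- plane: Small block plane, 170 (x) x 50 (y) x 65 mm high. Origin: centre underneath. To be left alone.
- bottle: Clear water bottle with a blue cap, 64 mm diameter, 165 mm high, standing. Origin: centre of its base. To be left alone.
There are look-alikes about, which are no part of the job. Several things have the shape of the lid; the one meant has the colours described above.

How it is judged:
By the outcome, as a careful person would: the job done as asked, in the order asked, and still so for the second after the job is handed in, with the robot touching nothing.
It also fails if it takes over 64 s, if anything falls off the work surface, if the arm or the gripper's body presses on something with over 40 N, if the wrist force passes 120 N, or if a joint passes its speed limit or range.

ROBOT

A 6-joint arm with a two-finger parallel gripper is mounted at the origin on the work surface. World frame = base frame: x ahead of the robot, y to its left, z up, the work surface at z = 0. Lengths are in m, angles in rad, forces in N, time in s.
With the tool pointing down it reaches from about 0.2 to 0.875 m from the base axis. Payload 3.4 kg.
Tool frame: the origin (TCP) lies between the finger pads; the fingertips stand 25 mm ahead of it and the grasp point (between the pads) lies 6 mm ahead of it (r.nose_length is the z of the fingertips in the tool frame, in m); z points along the fingers, x is the direction in which the jaws open and shut, and the axes are right-handed (so a half turn about z gives the same grasp; the last joint's range is limited). The gripper opens to 94 mm and grips with 3 to 60 N. Pads are 16 mm wide; open, the fingers measure 119 mm over their backs; the gripper's body (75 mm by 177 mm) begins 78 mm behind the grasp point.
Start: joints at [1.187, 0.276, 1.505, -0, 1.361, -0.121], TCP at [0.149, 0.555, 0.23] pointing down, gripper open.
Joint ranges: [-2.89, 2.89], [-0.75, 2.08], [0.22, 2.7], [-1.18, 4.32], [0.11, 2.71], [-2.7, 2.7]. Speed limits (rad/s): [2.57, 2.57, 3.14, 3.14, 3.14, 3.14].

INTERFACE

Orientations are given as a unit quaternion [w, x, y, z].
In Python, from plant import r, gripper_to, inverse_kinematics, vision, models, telemetry gives the robot as it stands. Calls block until the motion is done:
- r.move_to(position, orientation): joint-space move of the TCP to a pose.
- r.move_l(position, rot=None, vel=0.15, guard=None): straight line of the TCP; rot=None keeps the orientation; vel is the mean speed in m/s. With guard (N) it stops when the force on the tool has changed by that much, and returns True; else False.
- r.movej(angles): joint-space move.
- gripper_to(opening, f_grip=None): finger opening in m; f_grip is the grip in N (None keeps the last); returns when the fingers have stopped.
- r.hold(seconds).
- inverse_kinematics(position, orientation): joint angles nearest the present ones, or None.
- vision.snapshot(name): name is "side" or "top"; returns the picture (420x560x3 uint8, red, green, blue); there is no depth.
- vision.get_calibration(name): a dict with "fx", "fy", "cx", "cy" (pixels), "position" and "orientation" of the camera in the world. Camera axes: x right, y down, z forward; pixel columns grow to the right and rows downward; lengths in m; the calibration is good to about 2 mm. A picture is of the moment at which its call begins. get_calibration takes no time and is no camera call.
A pose or a line that the arm cannot do raises r.PlanningError and nothing moves.
- r.sign_off(): hands the job in, once; it reports no verdict.
Trained networks look in the newest picture that a camera, given by its name, has taken for a name from the list of things; names that differ only in an ending like _2 or _b are one class to them, and where a whole thing is asked for, a point or a joint stands for the part that bears it (a point fixed in the world has none). Each returns a list of dicts, best first, with "score" (0 to 1); they miss things now and then, are a little off and sometimes report something else, mostly with a low value. They report only what shows in the picture. A call takes as long as a camera call. They do not tell look-alikes from the thing itself.
- models.boxes_of(thing, camera): "at" ([x, y, z] in m, in world coordinates, good to about 4 mm: the middle of the surface that is visible of it).
- models.regions_of(thing, camera): "pixels" (420x560 bool, what is visible of it).
- models.mark_of(thing, camera): "at" ([x, y, z] in m, in world coordinates, good to about 4 mm: a listed point, or the origin of a listed thing).
Readings, each from a call of its own:
- telemetry.current_t(): time.
- telemetry.current_joints(): joint angles.
- telemetry.current_dq(): joint speeds.
- telemetry.current_joint_efforts(): joint torques, N m.
- telemetry.current_ee_pos(): TCP position.
- telemetry.current_tool_rot(): TCP orientation.
- telemetry.current_wrist_force(): force on the tool from outside, world axes, zero at the start.
- telemetry.current_torque(): the same for the moment, N m.
- telemetry.current_opening(): finger opening in m.
Only numpy, scipy, OpenCV 4.12 (cv2) and the standard library are available. Lean on these libraries where they do the work, as an engineer would, in place of code of your own. Each camera call takes 0.05 s, during which the arm holds its last target.

## Working session

There is one attempt and no reset: what is moved stays moved. The work goes in short steps, each a Python script; the robot and the scene stay as the last script left them, time stands still between calls to the robot, and variables do not carry over. Pictures are saved under pics/ and viewed, and the job is handed in when it is done.

```bash
ls; mkdir -p pics
python3 - <<'E'
from plant import r, gripper_to, inverse_kinematics, vision, models, telemetry
import cv2
for n in("side","top"):
    im=vision.snapshot(n); cv2.imwrite(f"pics/{n}0.png",cv2.cvtColor(im,cv2.COLOR_RGB2BGR)); print(n,vision.get_calibration(n))
    for t in ["box","box_lip","box_slots","lid","lid_pull","stone","flat_stone","holder","holder_seat"]:
        print(t,[(round(float(d["score"]),2),[round(float(v),3) for v in d["at"]]) for d in models.mark_of(t,n)])
print(telemetry.current_t(), telemetry.current_tool_rot())
E
```

```text
pics
side {'fx': 420.8192375912281, 'fy': 420.8192375912281, 'cx': 280.6351357557592, 'cy': 212.96558174261818, 'position': array([0.32317858, 0.67369304, 0.77410492]), 'orientation': array([ 0.04508267, -0.1250369 ,  0.91363161, -0.38420126])}
box [(0.8, [0.652, -0.213, 0.001])]
box_lip [(0.84, [0.576, -0.22, 0.058])]
box_slots []
lid [(0.63, [0.653, -0.21, 0.051]), (0.59, [0.247, -0.33, 0.002])]
lid_pull [(0.97, [0.598, -0.22, 0.067]), (0.64, [0.241, -0.285, 0.015])]
stone [(0.63, [0.577, -0.226, 0.058])]
flat_stone [(0.42, [0.513, 0.434, 0.002])]
holder [(0.82, [0.63, 0.215, 0.0]), (0.75, [0.628, 0.21, 0.016])]
holder_seat [(0.74, [0.626, 0.209, 0.015]), (0.2, [0.628, 0.213, 0.001])]
top {'fx': 386.8318941458533, 'fy': 386.8318941458533, 'cx': 279.2263320456136, 'cy': 208.84956897958546, 'position': array([0.44124727, 0.00953854, 0.9755068 ]), 'orientation': array([ 0.0224695 , -0.69667778,  0.71682158, -0.01737872])}
box []
box_lip [(0.93, [0.58, -0.22, 0.056]), (0.5, [0.617, -0.432, -0.001])]
box_slots []
lid [(0.8, [0.649, -0.208, 0.048]), (0.59, [0.242, -0.33, 0.002])]
lid_pull [(0.94, [0.238, -0.282, 0.013])]
stone []
flat_stone [(0.25, [0.63, 0.21, 0.0])]
holder [(0.6, [0.631, 0.211, 0.001])]
holder_seat [(0.83, [0.628, 0.213, 0.019])]
1.0 [-3.58523143e-05  7.93651326e-01  6.08372886e-01  6.00255787e-05]
```

View pics/top0.png

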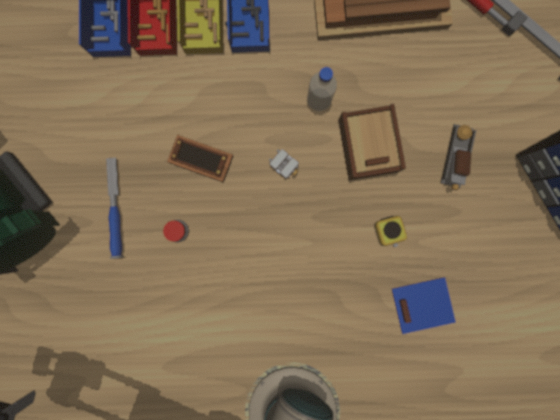

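View pics/side0.png

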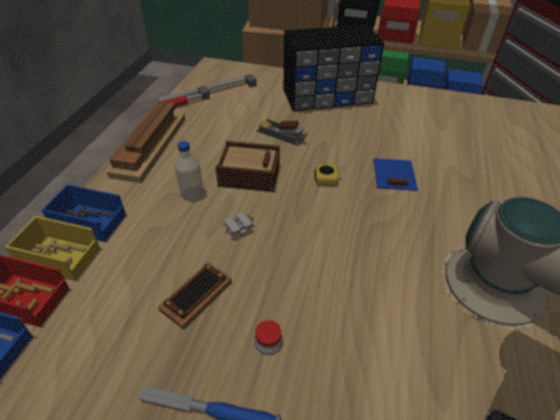

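The lid candidates are the pale lid inside the dark box, top (372,142) / side (249,162), and the blue one on the bench, top (424,305) / side (396,174). The pale one with a dark bar fits the description. I'll confirm it in an enlarged crop.

```bash
cat > h.py <<'E'
import numpy as np, cv2
from scipy.spatial.transform import Rotation as R
from plant import r, gripper_to, inverse_kinematics, vision, models, telemetry
def cam(n):
    c=vision.get_calibration(n); q=c["orientation"]
    return c, R.from_quat([q[1],q[2],q[3],q[0]]).as_matrix(), np.array(c["position"])
def px2w(n,uv,z):
    c,M,p=cam(n); uv=np.atleast_2d(uv).astype(float)
    d=np.c_[(uv[:,0]-c["cx"])/c["fx"],(uv[:,1]-c["cy"])/c["fy"],np.ones(len(uv))]@M.T
    return p+d*((z-p[2])/d[:,2])[:,None]
def w2px(n,P):
    c,M,p=cam(n); q=(np.atleast_2d(P)-p)@M
    return np.c_[c["fx"]*q[:,0]/q[:,2]+c["cx"],c["fy"]*q[:,1]/q[:,2]+c["cy"]]
def down(yaw, tilt=None):
    # tool z down, tool x at yaw in world
    x=np.array([np.cos(yaw),np.sin(yaw),0]); z=np.array([0,0,-1.])
    q=R.from_matrix(np.c_[x,np.cross(z,x),z]).as_quat(); return np.array([q[3],q[0],q[1],q[2]])
def snap(n,f,crop=None,s=1):
    im=cv2.cvtColor(vision.snapshot(n),cv2.COLOR_RGB2BGR)
    save(im,f,crop,s); return im
def save(im,f,crop=None,s=1):
    if crop: im=im[crop[1]:crop[3],crop[0]:crop[2]]
    cv2.imwrite("pics/"+f,cv2.resize(im,None,fx=s,fy=s,interpolation=cv2.INTER_CUBIC))
E
python3 - <<'E'
from h import *
a=cv2.imread("pics/top0.png");b=cv2.imread("pics/side0.png")
A=cv2.resize(a[95:190,325:420],None,fx=4,fy=4,interpolation=cv2.INTER_CUBIC)
B=cv2.resize(b[125:220,205:300],None,fx=4,fy=4,interpolation=cv2.INTER_CUBIC)
cv2.imwrite("pics/boxcrop.png",np.hstack([A,B]))
A=cv2.resize(a[125:190,160:245],None,fx=4,fy=4,interpolation=cv2.INTER_CUBIC)
B=cv2.resize(b[255:330,150:240],None,fx=4,fy=4,interpolation=cv2.INTER_CUBIC)
B=cv2.resize(B,(360,260));cv2.imwrite("pics/holdcrop.png",np.hstack([A,B]))
E
```

```text
(no output)
```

View pics/boxcrop.png

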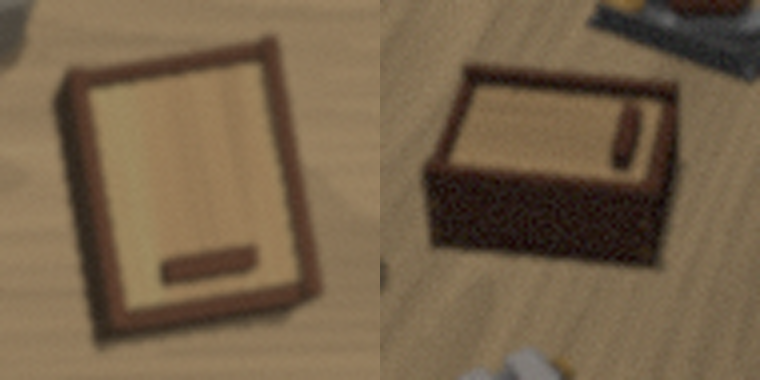

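View pics/holdcrop.png

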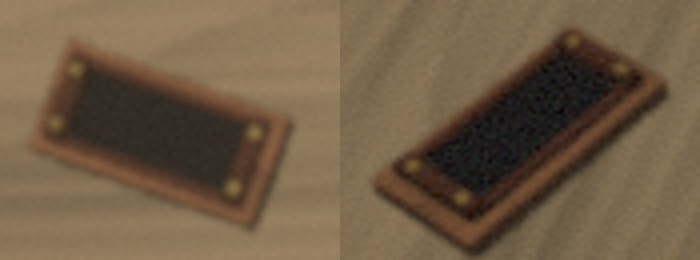

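The crop confirms the pale board with a dark pull bar, sitting in the dark box with its front towards the robot. I'll fit the box and holder poses from corners seen in both cameras.

```bash
cat > fit.py <<'E'
from h import *
from scipy.optimize import least_squares
def c2p(pts,ox,oy,s=4,ux=0): 
    p=np.array(pts,float); p[:,0]-=ux; return (p+.5)/s-.5+[ox,oy]
def T(x,pts):
    c,s=np.cos(x[2]),np.sin(x[2]); P=np.array(pts,float)
    return np.c_[x[0]+c*P[:,0]-s*P[:,1],x[1]+s*P[:,0]+c*P[:,1],P[:,2]]
def fit(x0,obs):
    f=lambda x:np.concatenate([(w2px(n,T(x,m))-uv).ravel() for n,m,uv in obs])
    s=least_squares(f,x0,loss='soft_l1'); return s.x,f(s.x).reshape(-1,2)
if __name__=="__main__":
    hx,hy=.079,.063
    m=[[hx,hy,.07],[hx,-hy,.07],[-hx,-hy,.07],[-hx,hy,.07]]
    obs=[("top",m,c2p([[68,78],[275,38],[321,290],[103,328]],325,95)),
         ("side",m,c2p([[428,172],[467,66],[679,86],[666,190]],205,125,ux=380))]
    xb,e=fit([.65,-.21,.15],obs); print("box",xb,np.degrees(xb[2])); print(e.round(1).tolist())
    hx,hy=.037,.075
    m=[[hx,hy,.018],[hx,-hy,.018],[-hx,-hy,.018],[-hx,hy,.018]]
    # top crop: TL(72,40) TR(293,122) BR(252,228) BL(35,146)
    obs=[("top",m,c2p([[72,40],[293,122],[252,226],[35,144]],160,125))]
    B=np.array([[575,28],[668,86],[470,240],[375,185]],float); B[:,0]-=340
    B=B  # 360x300 -> 360x260
    B[:,1]*=300/260
    obs.append(("side",[m[1],m[2],m[3],m[0]],c2p(B,150,255)))
    xh,e=fit([.63,.21,-.35],obs[:1]); print("hold",xh,np.degrees(xh[2])); print(e.round(1).tolist())
    xh2,e=fit(xh,[(obs[0]),("side",[m[1],m[2],m[3],m[0]],c2p(B,150,255))]);print(xh2,e.round(1).tolist())
    for n,f in (("top","top0"),("side","side0")):
        im=cv2.resize(cv2.imread(f"pics/{f}.png"),None,fx=4,fy=4,interpolation=cv2.INTER_CUBIC)
        def dr(pts,col):
            p=((w2px(n,pts)+.5)*4-.5); cv2.polylines(im,[p.round().astype(int)],True,col,1)
        def rect(a,b,z,ox=0): return [[ox+a,b,z],[ox+a,-b,z],[ox-a,-b,z],[ox-a,b,z]]
        dr(T(xb,rect(.079,.063,.07)),(0,255,0)); dr(T(xb,rect(.079,.063,0)),(0,255,0))
        dr(T(xb,rect(.079,.053,.07)),(255,255,0)); dr(T(xb,rect(.007,.028,.073,-.05)),(0,0,255))
        xx=xh
        dr(T(xx,rect(.037,.075,.018)),(0,255,0)); dr(T(xx,rect(.023,.053,.018)),(0,0,255));dr(T(xx,rect(.037,.075,.0)),(255,255,0))
        cs=w2px(n,T(xb,[[0,0,.03]]))[0]*4; ch=w2px(n,T(xx,[[0,0,.018]]))[0]*4
        k=lambda c:im[int(c[1])-190:int(c[1])+190,int(c[0])-195:int(c[0])+195]
        cv2.imwrite(f"pics/ov_{n}.png",np.hstack([k(cs),k(ch)]))
E
python3 fit.py
```

```text
box [ 0.64601828 -0.211009    0.13888808] 7.957701076370243
[[-0.6, -0.9], [-0.1, 0.3], [0.7, 2.4], [2.4, 1.8], [-1.4, 0.3], [-0.8, -0.2], [0.6, -0.5], [-2.3, 1.2]]
hold [ 0.62884238  0.20970981 -0.38796005] -22.228473258974937
[[0.1, -0.8], [0.6, -0.6], [0.2, 0.9], [-1.4, 0.5]]
[ 0.6275353   0.21054904 -0.38615008] [[-0.2, -0.3], [0.2, -0.1], [-0.1, 1.4], [-1.7, 1.1], [-0.3, -1.2], [0.6, -1.8], [-0.2, 1.5], [-1.1, -2.1]]
```

View pics/ov_top.png

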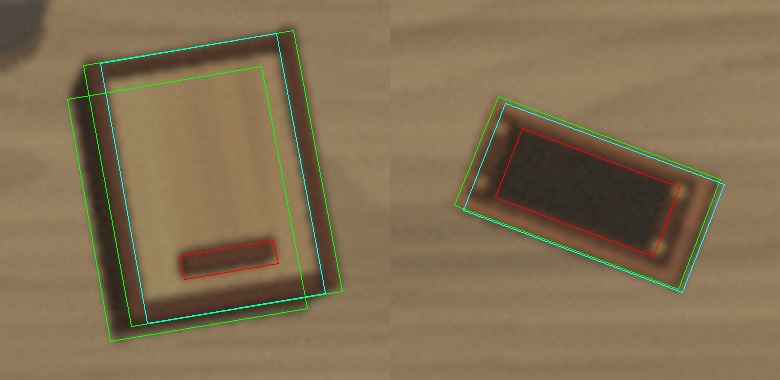

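View pics/ov_side.png

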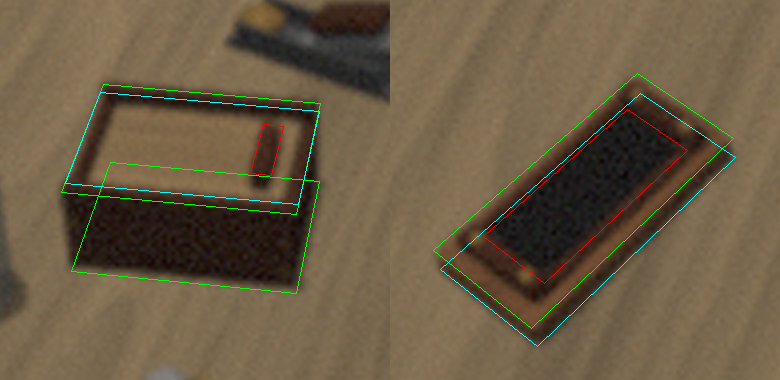

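Run:
```python
from h import *
from fit import T
im=cv2.imread("pics/top0.png").astype(float)
g=im[...,2]  # red-ish channel
g=im.sum(2)/3
xb=[.648,-.211,.139]
from scipy.ndimage import map_coordinates
def edge(y0,z,xs,axis='y',n="top",g=g):
    out=[]
    for s in xs:
        t=np.linspace(-.009,.009,73)
        L=[[s,y0+k,z] if axis=='y' else [y0+k,s,z] for k in t]
        P=T(xb,L); p=w2px(n,P)
        v=map_coordinates(g,[p[:,1],p[:,0]],order=1); d=np.abs(np.gradient(v)); d=d-d.mean(); d[d<0]=0
        i=np.argmax(d); w=slice(max(0,i-12),i+13)
        out.append(y0+(t[w]*d[w]).sum()/d[w].sum())
    return np.array(out)
for n in("top","side"):
  im=cv2.imread(f"pics/{n}0.png").astype(float).sum(2)/3
  xs=np.linspace(-.055,.06,24)
  for y0,z in((.053,.07),(-.053,.057)):
    e=edge(y0,z,xs,'y',n,im); k=np.polyfit(xs,e,1); res=e-np.polyval(k,xs); m=abs(res)<.002;k=np.polyfit(xs[m],e[m],1)
    print(n,"rail",y0,"off mm",1e3*(k[1]-y0),"dyaw deg",np.degrees(k[0]),m.sum(), res.std()*1e3)
  ys=np.linspace(-.045,.045,20)
  for x0,z in((-.069,.055),(.069,.06)):
    e=edge(x0,z,ys,'x',n,im); k=np.polyfit(ys,e,1); res=e-np.polyval(k,ys); m=abs(res)<.002;k=np.polyfit(ys[m],e[m],1)
    print(n,"end",x0,"off mm",1e3*(k[1]-x0),"dyaw deg",-np.degrees(k[0]),m.sum(),res.std()*1e3)
```

```text
top rail 0.053 off mm -0.8808584962157057 dyaw deg -0.23389515027130198 24 0.4411573111553659
top rail -0.053 off mm -2.317234633657232 dyaw deg -0.029012755833550525 24 0.5982183395620012
top end -0.069 off mm 3.0748893059980578 dyaw deg -0.11026773865754365 20 0.6000326192147716
top end 0.069 off mm -0.7814406178620198 dyaw deg -0.25818271362255163 20 0.21456692380864104
side rail 0.053 off mm -1.0792077167144989 dyaw deg -0.6550182566852023 13 2.7408191859676565
side rail -0.053 off mm -5.929389507941675 dyaw deg 0.7901643419939768 17 1.6953016838419472
side end -0.069 off mm 0.8077484898423998 dyaw deg 1.072988961246193 14 3.3866448408941174Traceback (most recent call last):
  File "<stdin>", line 26, in <module>
    raise TypeError("expected non-empty vector for x")
TypeError: expected non-empty vector for x
```

```bash
cat >> h.py <<'E'
BX=np.array([.649,-.211,.1365])
def bw(x,y,z):
    c,s=np.cos(BX[2]),np.sin(BX[2]); return np.array([BX[0]+c*x-s*y,BX[1]+s*x+c*y,z])
def st(m=""):
    print(m,"t %.2f"%telemetry.current_t(),"pos",telemetry.current_ee_pos().round(4),"F",np.round(telemetry.current_wrist_force(),1),"M",np.round(telemetry.current_torque(),2),"op %.4f"%telemetry.current_opening())
E
python3 - <<'E'
from h import *
for yaw in (BX[2],BX[2]+np.pi):
    print(yaw,inverse_kinematics(bw(-.05,0,.15),down(yaw)))
    for p in (bw(-.05,0,.083),bw(-.21,0,.09),[.38,-.02,.03]): print(inverse_kinematics(p,down(yaw)))
gripper_to(.045,30); st()
E
```

```text
0.1365 [-4.57526982e-01  4.19875984e-01  1.48852076e+00 -4.44089210e-16
  1.23319591e+00 -5.94026982e-01]
[-4.57526982e-01  4.75932274e-01  1.57531027e+00 -4.44089210e-16
  1.09035011e+00 -5.94026982e-01]
[-6.36433021e-01  2.91307365e-01  1.87000377e+00 -4.44089210e-16
  9.80281516e-01 -7.72933021e-01]
[-2.35988706e-01  2.24621821e-01  2.19239590e+00 -4.44089210e-16
  7.24574937e-01 -3.72488706e-01]
3.278092653589793 [-4.57526982e-01  4.19875984e-01  1.48852076e+00 -4.44089210e-16
  1.23319591e+00  2.54756567e+00]
[-4.57526982e-01  4.75932274e-01  1.57531027e+00 -4.44089210e-16
  1.09035011e+00  2.54756567e+00]
[-6.36433021e-01  2.91307365e-01  1.87000377e+00 -4.44089210e-16
  9.80281516e-01  2.36865963e+00]
None
 t 1.89 pos [0.1494 0.5553 0.2305] F [ 0.3 -0.2  0.4] M [-0.01  0.   -0.02] op 0.0450
```

Run:
```python
from h import *
q=down(BX[2])
r.move_to(bw(-.05,0,.19),q); st()
r.move_l(bw(-.05,0,.115),vel=.15); 
snap("top","t1.png",(320,90,430,200),4); snap("side","s1.png",(205,90,315,200),4)
print(r.move_l(bw(-.05,0,.0835),vel=.05,guard=6)); st()
```

```text
t 5.03 pos [ 0.5997 -0.2169  0.1901] F [-0.7  0.6  0. ] M [-0.09  0.07  0.01] op 0.0451
False
 t 6.56 pos [ 0.5996 -0.2179  0.0835] F [ 0.8 -0.8 -0.2] M [-0.1   0.08 -0.08] op 0.0448
```

View pics/t1.png

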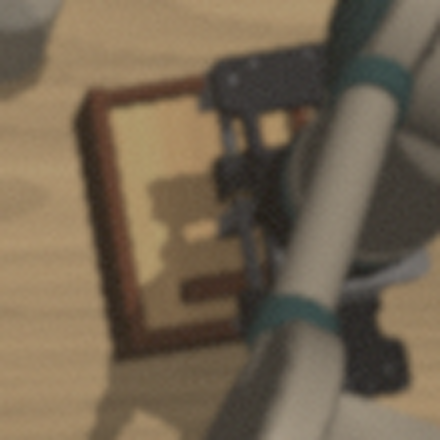

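View pics/s1.png

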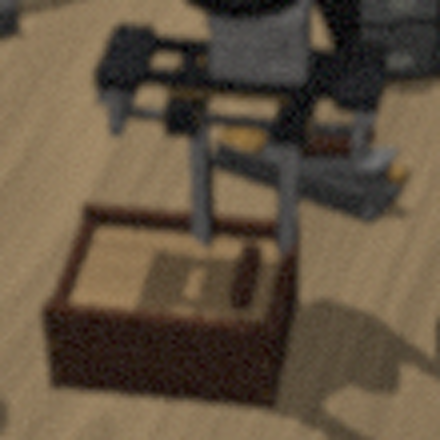

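The fingers straddle the pull bar: side crop tips at (203,240) and (290,245), bar at (247,275). I'll close and lift.

Run:
```python
from h import *
gripper_to(.005,30); st("grip")
p=telemetry.current_ee_pos(); z0=p[2]
p0=bw(-.05,0,z0+.0065)
print(r.move_l(p0,vel=.02)); st("up")
snap("side","s2.png",(205,90,315,200),5)
```

```text
grip t 7.15 pos [ 0.5996 -0.2178  0.0837] F [-0.3  1.   0.1] M [-0.06  0.07 -0.09] op 0.0136
False
up t 7.63 pos [ 0.5994 -0.2178  0.0902] F [-0.4  0.4 -1.3] M [-0.07  0.15 -0.01] op 0.0136
```

View pics/s2.png

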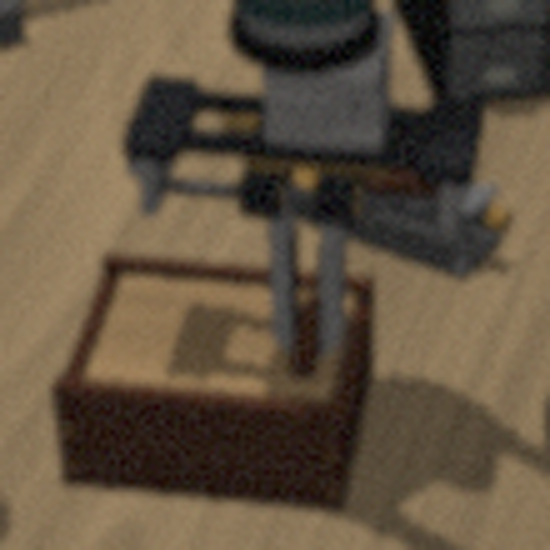

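The bar is gripped (opening 13.6 mm) and the lid's full weight of about 1.2 N is on the wrist, so it floats free in its grooves. Now I'll slide it out.

Run:
```python
from h import *
for d,v in ((.02,.04),(.06,.07),(.11,.08),(.165,.08)):
    g=r.move_l(bw(-.05-d,0,.0902),vel=v,guard=8); st(f"{d} {g}")
    if g: break
snap("side","s3.png",(165,70,365,220),4)
```

```text
0.02 False t 8.33 pos [ 0.5797 -0.2206  0.0904] F [-0.7 -0.7 -1.2] M [-0.09  0.1  -0.01] op 0.0138
0.06 False t 9.06 pos [ 0.5403 -0.2262  0.0905] F [ 0.2  0.4 -1.5] M [-0.09  0.11  0.03] op 0.0138
0.11 False t 9.83 pos [ 0.4908 -0.2331  0.0905] F [ 0.3 -0.1 -1.9] M [-0.05  0.12 -0.01] op 0.0135
0.165 False t 10.67 pos [ 0.4364 -0.2406  0.0904] F [ 0.6  0.2 -1.8] M [-0.01  0.08 -0.03] op 0.0137
```

View pics/s3.png

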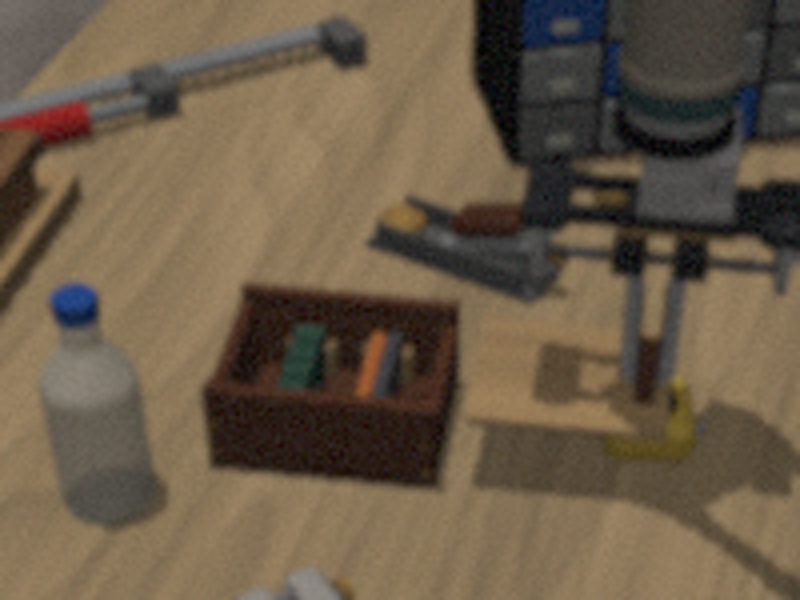

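Lid is out. The slots now show: two-tone stone (orange/grey) at side crop (378,365), the front slot; green stone at (303,357), the rear slot. Next I'll lay the lid in the free area ahead of the robot.

Run:
```python
from h import *
q=down(BX[2])
p=telemetry.current_ee_pos()
print([inverse_kinematics([.34,-.03,z],q) is not None for z in(.12,.034)])
r.move_l([p[0],p[1],.13],vel=.2)
r.move_l([.34,-.03,.12],vel=.22); st()
r.move_l([.34,-.03,.045],vel=.15)
print(r.move_l([.34,-.03,.0325],vel=.03,guard=2.5)); st("down")
snap("side","s4.png",(225,90,425,240),4)
```

```text
[True, True]
 t 12.27 pos [ 0.3406 -0.0306  0.12  ] F [-0.3 -0.4 -1.3] M [-0.08  0.18  0.01] op 0.0139
True
down t 13.34 pos [ 0.3404 -0.0301  0.0335] F [-0.1 -0.   4.1] M [-0.04  0.16  0.03] op 0.0138
```

View pics/s4.png

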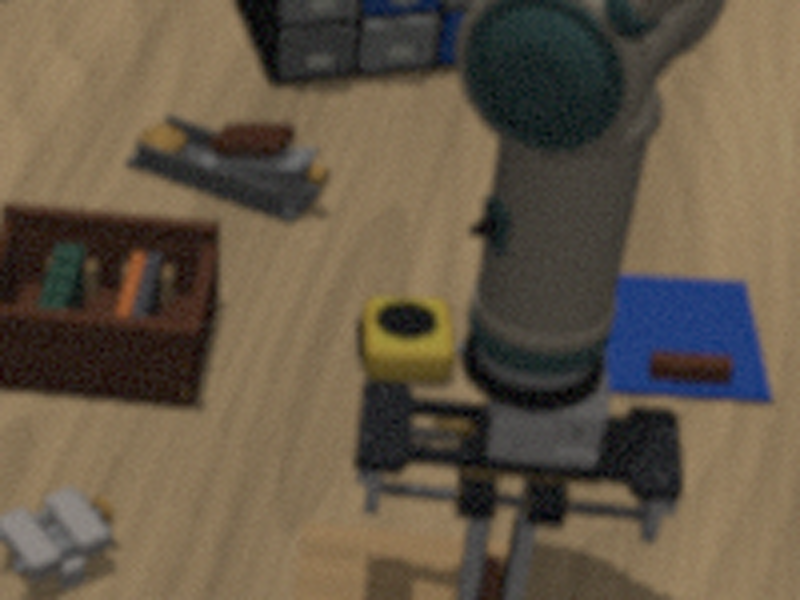

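Run:
```python
from h import *
gripper_to(.04); st("rel")
r.move_l([.34,-.03,.12],vel=.2)
snap("top","t5.png",(320,90,430,200),5); 
print([ (d["score"],d["at"].round(3)) for d in models.mark_of("stone","top")],[ (d["score"],d["at"].round(3)) for d in models.boxes_of("stone","top")])
print([ (d["score"],d["at"].round(3)) for d in models.mark_of("box_slots","top")])
snap("side","s5.png",(165,100,405,280),3.3)
print([ (d["score"],d["at"].round(3)) for d in models.mark_of("stone","side")],[ (d["score"],d["at"].round(3)) for d in models.mark_of("box_slots","side")])
print(w2px("top",[bw(-.028,0,.046),bw(-.028,.05,.046),bw(-.028,-.05,.046),bw(.028,0,.046)]).round(1), bw(-.028,0,.006))
```

```text
rel t 14.00 pos [ 0.3396 -0.03    0.0331] F [ 0.3 -0.2  0.1] M [-0.05  0.07 -0.04] op 0.0401Traceback (most recent call last):
  File "<stdin>", line 5, in <module>
AttributeError: 'list' object has no attribute 'round'. Did you mean: 'count'?
```

View pics/t5.png

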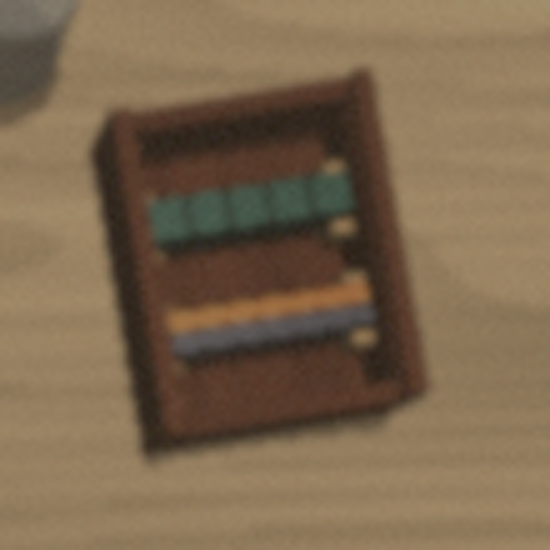

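Run:
```python
from h import *
f=lambda L:[(round(float(d["score"]),2),np.round(d["at"],3).tolist()) for d in L]
for n in("top","side"):
    im=snap(n,f"{n}6.png"); print(n,f(models.mark_of("stone",n)),f(models.mark_of("box_slots",n)),f(models.mark_of("flat_stone",n)))
    if n=="side": save(im,"s6c.png",(165,100,405,280),3.3)
im=cv2.imread("pics/top6.png").astype(int)
b,g,rr=im[...,0],im[...,1],im[...,2]
o=((rr-b>70)&(rr>g*1.4)); o[:, :330]=0;o[:,420:]=0;o[:95]=0;o[200:]=0
k=((b>rr-5)&(b>g)&(b>60)); k[:, :345]=0;k[:,405:]=0;k[:140]=0;k[170:]=0
for m in(o,k):
    v,u=np.nonzero(m); print(len(u),u.mean(),v.mean(),cv2.fitEllipse(np.c_[u,v].astype(np.float32)))
print(w2px("top",[bw(-.028,0,.046),bw(-.023,0,.046),bw(-.033,0,.046)]).round(1), bw(-.028,0,.006))
```

```text
top [(0.86, [0.622, -0.217, 0.002])] [(0.98, [0.649, -0.21, 0.008])] [(0.67, [0.674, -0.207, 0.002]), (0.53, [0.605, -0.001, 0.001]), (0.39, [0.39, -0.024, -0.0])]
side [(0.71, [0.624, -0.224, 0.004]), (0.45, [0.651, -0.208, 0.008]), (0.41, [0.62, -0.438, 0.003])] [(0.79, [0.65, -0.206, 0.006]), (0.18, [0.621, -0.214, 0.02])] [(0.46, [0.682, -0.204, 0.009]), (0.41, [0.628, 0.21, 0.017])]
98 376.8979591836735 149.96938775510205 ((376.4992370605469, 150.08676147460938), (3.0474064350128174, 32.802066802978516), 81.66525268554688)Traceback (most recent call last):
  File "<stdin>", line 11, in <module>
cv2.error: OpenCV(4.12.0) /io/opencv/modules/imgproc/src/shapedescr.cpp:361: error: (-201:Incorrect size of input array) There should be at least 5 points to fit the ellipse in function 'fitEllipseNoDirect'
```

View pics/s6c.png

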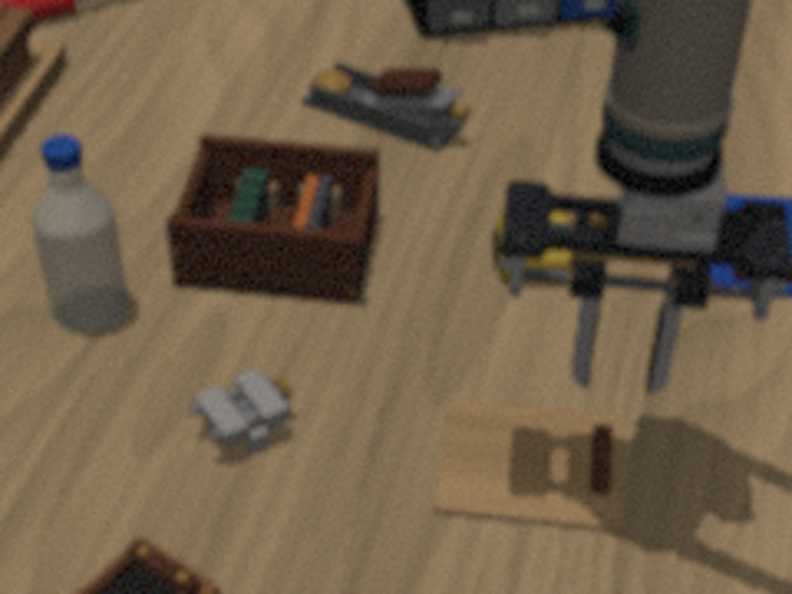

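Lid lies flat on the bench (side crop 440–620, 400–525), nothing else moved. I'll check the stone position from the orange strip, then grasp it.

Run:
```python
from h import *
P=px2w("top",[[376.7,150.0]],.046)[0]; d=P[:2]-BX[:2]; c,s=np.cos(BX[2]),np.sin(BX[2])
print("orange local",c*d[0]+s*d[1],-s*d[0]+c*d[1])
q=down(BX[2]); q2=down(-.388)
print([inverse_kinematics(p,q2) is not None for p in([.45,.12,.2],[.45,.12,.03],[.42,.13,.034],[.628,.21,.05])])
gripper_to(.038,35)
r.move_l([.34,-.03,.16],vel=.25)
r.move_l(bw(-.028,0,.16),vel=.25)
r.move_l(bw(-.028,0,.085),vel=.15)
g=r.move_l(bw(-.028,0,.045),vel=.05,guard=5); st(f"{g}")
if not g:
    snap("side","s7.png",(205,90,315,200),5)
    gripper_to(.01,35); st("grip")
```

```text
orange local -0.02093267530597815 -0.010850581608248294
[True, True, True, True]
False t 18.75 pos [ 0.6215 -0.2149  0.0452] F [-0.4 -0.1  1.6] M [-0.08  0.05 -0.01] op 0.0381
grip t 19.23 pos [ 0.6216 -0.2149  0.0453] F [ 0.  -0.8  1. ] M [-0.03 -0.    0.1 ] op 0.0197
```

View pics/s7.png

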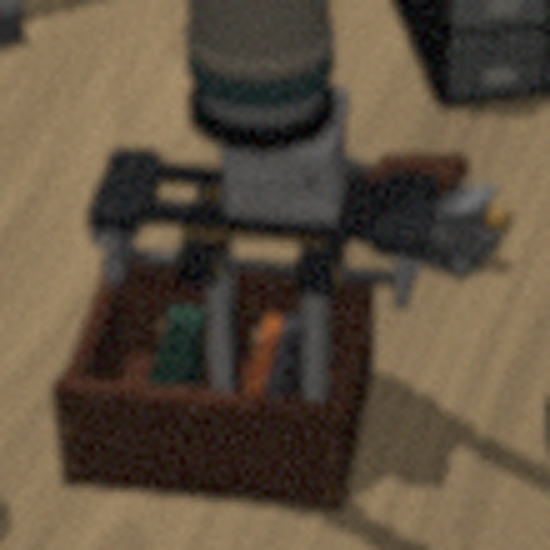

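Run:
```python
from h import *
r.move_l(bw(-.028,0,.11),vel=.1); st("lift")
r.move_l(bw(-.028,0,.18),vel=.2)
r.move_to([.45,.12,.15],down(-.388)); st()
snap("side","s8.png",(120,90,420,290),2.6)
r.move_l([.45,.12,.055],vel=.15)
g=r.move_l([.45,.12,.037],vel=.03,guard=3); st(f"down {g}")
```

```text
lift t 20.02 pos [ 0.6206 -0.2146  0.1094] F [ 0.4 -1.  -3.1] M [-0.04  0.11 -0.01] op 0.0194
 t 21.93 pos [0.4508 0.1196 0.1498] F [ 0.7 -0.3 -1.6] M [-0.05  0.08  0.05] op 0.0199
down True t 23.30 pos [0.4499 0.12   0.0391] F [-0.2 -0.6  3. ] M [-0.11  0.14 -0.01] op 0.0195
```

View pics/s8.png

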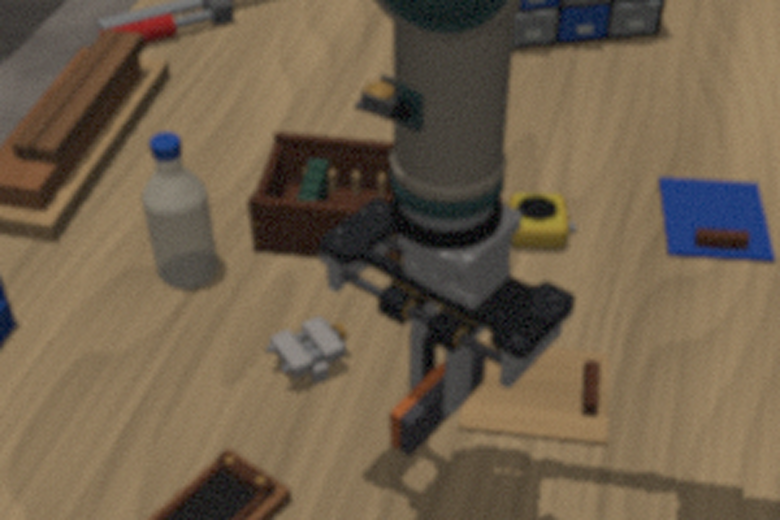

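Run:
```python
from h import *
u=np.array([np.cos(-.388),np.sin(-.388),0])
p=np.array([.45,.12,0]); 
gripper_to(.09,30); st("open")
r.move_l(p+[0,0,.057],vel=.08)
r.move_l(p-u*.030+[0,0,.057],vel=.12)
g=r.move_l(p-u*.062+[0,0,.057],vel=.05,guard=12); st(f"push {g}")
r.hold(.3)
snap("side","s9.png",(180,160,400,330),3.5)
```

```text
open t 24.46 pos [0.4491 0.1199 0.0387] F [0.2 0.6 0.5] M [-0.12  0.06 -0.02] op 0.0896
push False t 26.03 pos [0.3928 0.1436 0.0571] F [-1.  -0.4  0. ] M [-0.05  0.11 -0.02] op 0.0900
```

View pics/s9.png

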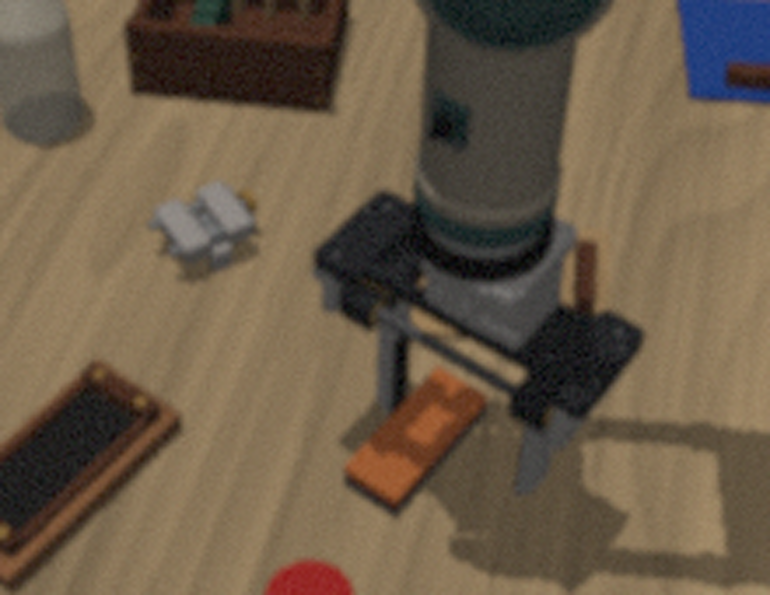

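Toppled onto its coarse side, orange up. I'll move aside and measure the stone and holder in one picture.

Run:
```python
from h import *
p=telemetry.current_ee_pos()
r.move_l([p[0],p[1],.13],vel=.25)
r.move_to([.42,-.15,.25],down(-.388))
for n in("top","side"):
    im=snap(n,f"{n}10.png")
    b,g,rr=[im[...,i].astype(int) for i in range(3)]
    o=((rr-b>60)&(rr>g*1.45)).astype(np.uint8)
    nn,l,stt,c=cv2.connectedComponentsWithStats(o); i=1+np.argmax(stt[1:,4])
    for i in np.argsort(-stt[1:,4])[:3]+1: print(n,stt[i],c[i])
f=lambda L:[(round(float(d["score"]),2),np.round(d["at"],3).tolist()) for d in L]
print(f(models.mark_of("stone_mid","top")),f(models.mark_of("holder_seat","top")),f(models.mark_of("stone_mid","side")),f(models.mark_of("holder_seat","side")));st()
a=cv2.imread("pics/top10.png")[130:230,160:310]; b=cv2.imread("pics/side10.png")[190:350,150:330]
save(a,"t10c.png",None,5); save(b,"s10c.png",None,4)
```

```text
top [ 135    0   37   50 1244] [153.87700965  26.05948553]
top [163 220  21  22 365] [173.08219178 230.56164384]
top [472   0  22  12 162] [483.67283951   4.04320988]
side [   0  274   64   43 1108] [ 28.81588448 293.46299639]
side [279 265  40  38 703] [298.29871977 283.83357041]
side [382   0  38  21 621] [401.33494364   8.68599034]
[(0.86, [0.425, 0.132, 0.01])] [(0.93, [0.628, 0.214, 0.021])] [(0.89, [0.418, 0.132, 0.006])] [(0.67, [0.631, 0.211, 0.015]), (0.27, [0.334, -0.032, 0.013])]
 t 28.33 pos [ 0.4201 -0.1492  0.2497] F [ 0.1  0.7 -0.2] M [-0.13  0.07  0.01] op 0.0897
```

View pics/t10c.png

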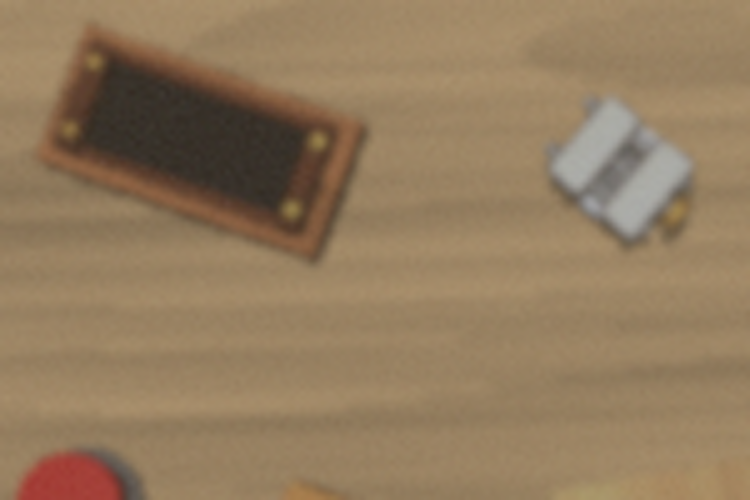

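View pics/s10c.png

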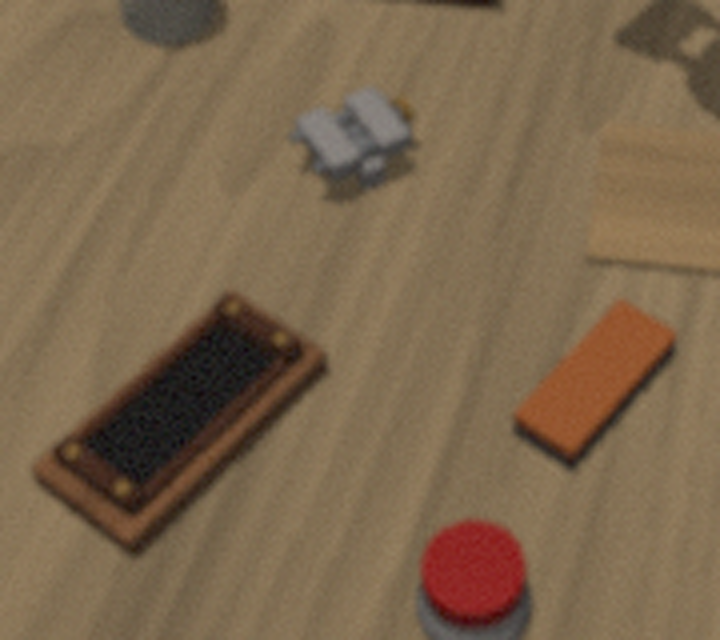

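```bash
cat > meas.py <<'E'
from h import *
from fit import T
from scipy.optimize import least_squares
def big(m,near):
    nn,l,s,c=cv2.connectedComponentsWithStats(m.astype(np.uint8)); best=min(range(1,nn),key=lambda i:np.hypot(*(c[i]-near))+(1e3 if s[i,4]<100 else 0)); return (l==best)
def rectw(n,m,z):
    # upsample for corner accuracy: moments in world coordinates
    v,u=np.nonzero(m); P=px2w(n,np.c_[u,v],z)[:,:2]; c=P.mean(0); C=np.cov((P-c).T); w,V=np.linalg.eigh(C); a=V[:,1]
    yaw=np.arctan2(a[1],a[0]); return c.round(4),"long-axis yaw-90 %.2f deg"%((np.degrees(yaw)-90+90)%180-90),"L,W",(np.sqrt(12*w[::-1])).round(4)
if __name__=="__main__":
  for n in("top","side"):
    im=cv2.imread(f"pics/{n}10.png").astype(int); b,g,rr=im[...,0],im[...,1],im[...,2]
    o=((rr-b>50)&(rr>g*1.35)&(g>b)); mo=big(o,w2px(n,[[.42,.132,.02]])[0])
    d=(im.sum(2)<170); md=big(d,w2px(n,[[.628,.212,.018]])[0])
    print(n,"stone",rectw(n,mo,.02)); print(n,"recess",rectw(n,md,.018))
    vis=im.astype(np.uint8).copy(); vis[mo]=(255,0,255); vis[md]=(0,255,0); 
    c=(150,110,310,270) if n=="top" else(150,190,330,350); save(vis,f"m_{n}.png",c,2.4)
  a=cv2.imread("pics/m_top.png");b=cv2.imread("pics/m_side.png"); b=cv2.resize(b,a.shape[1::-1]); cv2.imwrite("pics/m.png",np.hstack([a,b]))
E
python3 meas.py
```

```text
top stone (array([0.4491, 0.2791]), 'long-axis yaw-90 40.39 deg', 'L,W', array([0.0478, 0.047 ]))
top recess (array([0.6318, 0.2149]), 'long-axis yaw-90 -21.61 deg', 'L,W', array([0.1071, 0.0443]))
side stone (array([0.4199, 0.1322]), 'long-axis yaw-90 -22.00 deg', 'L,W', array([0.1029, 0.042 ]))
side recess (array([0.6295, 0.211 ]), 'long-axis yaw-90 -21.34 deg', 'L,W', array([0.129 , 0.0591]))
```

View pics/m.png

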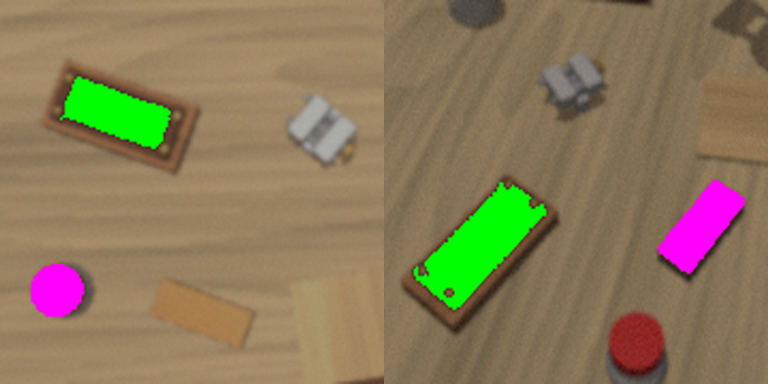

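Run:
```python
from meas import *
im=cv2.imread("pics/top10.png").astype(int); b,g,rr=im[...,0],im[...,1],im[...,2]
for k in(38,43,48):
    s=rr*0+ (rr-b); m=s>0
    hs=cv2.cvtColor(im.astype(np.uint8),cv2.COLOR_BGR2HSV)
    p=w2px("top",[[.42,.132,.02]])[0].astype(int)
    if k==38: print("stone col",im[p[1],p[0]],"bench",im[p[1]+15,p[0]-20], im[p[1]-18,p[0]],"hsv",hs[p[1],p[0]],hs[p[1]-18,p[0]])
    r1=hs[p[1]-2:p[1]+3,p[0]-2:p[0]+3,1].mean(); r2=hs[p[1]-22:p[1]-17,p[0]-2:p[0]+3,1].mean()
    th=r2+(r1-r2)*{38:.4,43:.5,48:.6}[k]
    o=cv2.GaussianBlur(hs[...,1].astype(np.float32),(3,3),0)>th
    o[:, :p[0]-30]=0;o[:,p[0]+30:]=0;o[:p[1]-25]=0;o[p[1]+25:]=0
    print(th,rectw("top",big(o,p),.02))
for n in("top","side"):
    im=cv2.imread(f"pics/{n}10.png").astype(int)
    for t in(100,120,140):
        m=cv2.GaussianBlur(im.sum(2).astype(np.float32),(3,3),0)<t
        print(n,t,rectw(n,big(m,w2px(n,[[.628,.212,.018]])[0]),.018))
```

```text
stone col [ 79 126 167] bench [102 136 160] [ 94 128 150] hsv [ 16 134 167] [ 18  95 150]
109.52799999999999 (array([0.4214, 0.1301]), 'long-axis yaw-90 -22.44 deg', 'L,W', array([0.1011, 0.0416]))
113.88 (array([0.4213, 0.13  ]), 'long-axis yaw-90 -22.42 deg', 'L,W', array([0.0994, 0.0403]))
118.232 (array([0.4214, 0.1302]), 'long-axis yaw-90 -22.65 deg', 'L,W', array([0.0986, 0.0388]))
top 100 (array([0.5445, 0.6893]), 'long-axis yaw-90 -76.69 deg', 'L,W', array([0.0992, 0.0466]))
top 120 (array([1.0097, 0.3725]), 'long-axis yaw-90 88.40 deg', 'L,W', array([0.074 , 0.0157]))
top 140 (array([0.9632, 0.2822]), 'long-axis yaw-90 77.25 deg', 'L,W', array([0.1607, 0.0494]))
side 100 (array([0.6314, 0.2067]), 'long-axis yaw-90 -21.40 deg', 'L,W', array([0.1037, 0.0417]))
side 120 (array([0.6305, 0.2057]), 'long-axis yaw-90 -22.89 deg', 'L,W', array([0.1102, 0.0468]))
side 140 (array([0.6296, 0.2099]), 'long-axis yaw-90 -20.62 deg', 'L,W', array([0.1215, 0.0537]))
```

Stone: (0.4206, 0.1311), 22° yaw, and size 100×40 as it should be. Holder recess: (0.6305, 0.2117), with the two cameras 2–4 mm apart, so I'll insert under guard.

Run:
```python
from h import *
q=down(-.388); S=[.4206,.1311]
gripper_to(.062,30)
r.move_to(S+[.13],q)
r.move_l(S+[.055],vel=.15)
g=r.move_l(S+[.0345],vel=.04,guard=4); st(f"{g}")
gripper_to(.03,30); st("grip")
r.move_l(S+[.10],vel=.15); st("lift")
H=[.6305,.2117]
r.move_l(H+[.11],rot=down(-.385),vel=.2)
r.move_l(H+[.075],vel=.15); r.hold(.2); st()
snap("side","s11.png",(130,220,270,340),5); snap("top","t11.png",(150,110,270,210),5)
```

```text
False t 31.43 pos [0.4205 0.1311 0.0343] F [-0.1 -0.4 -0.2] M [-0.06  0.05 -0.01] op 0.0618
grip t 31.91 pos [0.4208 0.1311 0.0347] F [ 1.  -0.6  1.3] M [-0.05  0.01  0.01] op 0.0394
lift t 32.49 pos [0.4199 0.131  0.0995] F [-0.1  0.1 -1.6] M [-0.08  0.07 -0.03] op 0.0398
 t 34.35 pos [0.6312 0.2118 0.0763] F [ 0.4  0.3 -1.8] M [-0.15  0.1   0.  ] op 0.0396
```

View pics/s11.png

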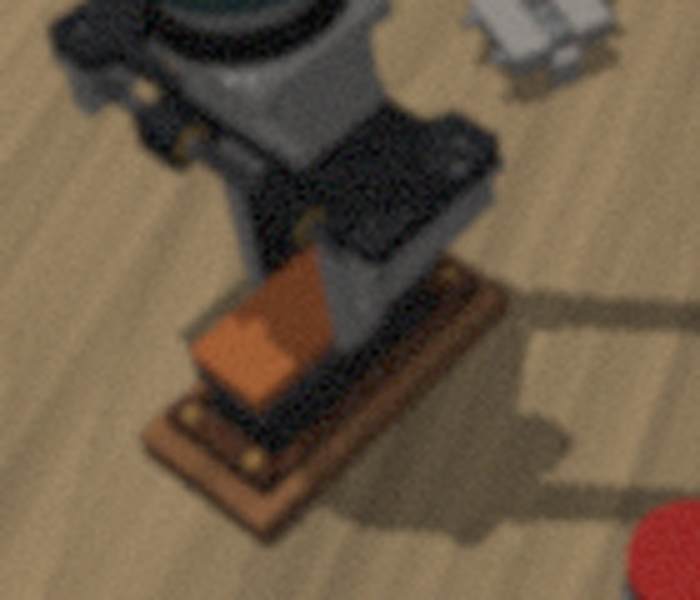

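View pics/t11.png

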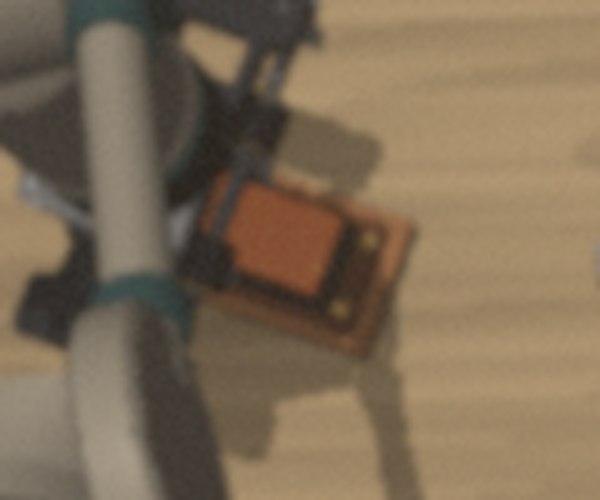

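Run:
```python
from h import *
H=[.6305,.2117]
g=r.move_l(H+[.0515],vel=.03,guard=4); st(f"down {g}")
r.hold(.1); st()
```

```text
down True t 35.15 pos [0.63   0.2116 0.0526] F [0.2 0.3 4.6] M [-0.06  0.15  0.01] op 0.0393
 t 35.25 pos [0.63   0.2116 0.0526] F [0.1 0.3 5.8] M [0.01 0.19 0.03] op 0.0397
```

Contact came at 0.0526, against the 0.0527 expected for the recess floor. So it's seated. I'll release, retreat and check.

Run:
```python
from h import *
gripper_to(.056); st("rel")
r.move_l([.6305,.2117,.15],vel=.15)
r.move_to([.40,.05,.3],down(-.388)); st()
im=snap("side","side12.png",(100,80,420,320),2.5)
im=snap("top","top12.png")
save(im,"top12c.png",(150,85,450,310),2.6)
f=lambda L:[(round(float(d["score"]),2),np.round(d["at"],3).tolist()) for d in L]
print(f(models.mark_of("stone_mid","side")),f(models.mark_of("stone_mid","top")))
```

```text
rel t 35.73 pos [0.6288 0.2113 0.0511] F [-0.2  0.6 -0.8] M [-0.09  0.07 -0.02] op 0.0564
 t 37.76 pos [0.4007 0.0502 0.2994] F [-0.6  0.1  0.2] M [-0.07  0.09  0.03] op 0.0558
[(0.82, [0.629, 0.214, 0.025]), (0.71, [0.605, -0.001, -0.0]), (0.17, [0.651, 0.197, 0.024])] [(0.71, [0.634, 0.214, 0.031]), (0.22, [0.617, -0.434, -0.001])]
```

View pics/side12.png

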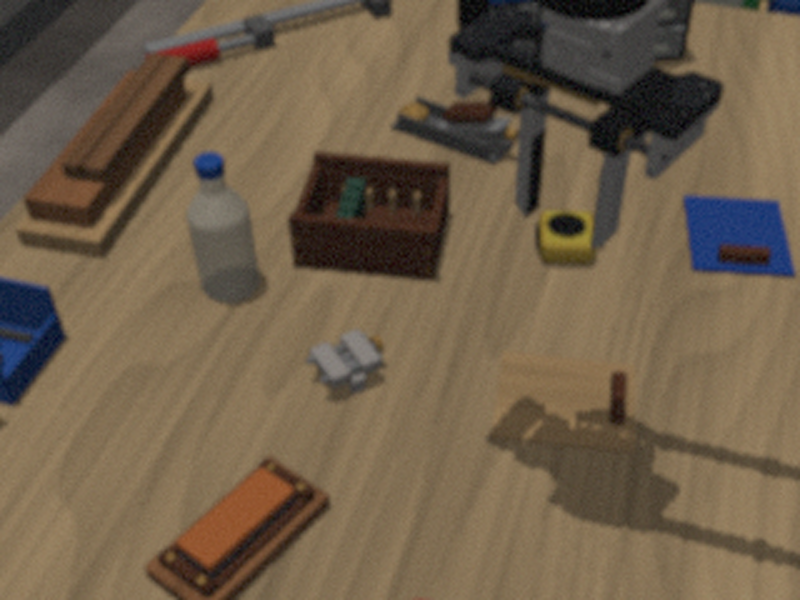

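View pics/top12c.png

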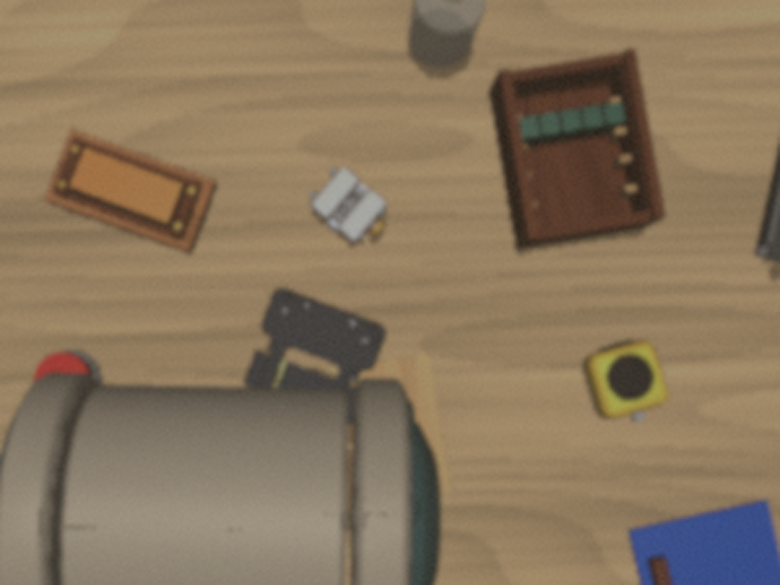

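The stone sits inside the recess with the orange side up: side crop (238,515), top crop (126,186), within all four cleat screws. The lid is flat, the green stone is in its slot and the other things are unmoved. Handing in.

Run:
```python
from h import *
st(); r.sign_off()
```

```text
t 37.96 pos [0.4007 0.0503 0.2993] F [-0.8 -0.7 -0.2] M [-0.1   0.1  -0.01] op 0.0559
the job is handed in; nothing more can be done
```

The two-tone stone is seated flat in the holder with its orange fine side up, and the job was handed in at 38 s of the 64 s allowed.

- **Lid:** I lifted it 6.5 mm by its pull bar, slid it 165 mm out over the lip, and laid it flat on the bench in front of the robot. No slide move tripped its 8 N guard.
- **Stone:** I took it from the front slot, stood it on the bench and tipped it onto its coarse side. I then gripped it across its width and lowered it into the holder.

**Last checks:**
- The stone met the recess floor with the tool at 52.6 mm, against 52.7 mm expected.
- The final side and top pictures show it inside all four cleat screws, orange up. The green stone is in its slot and the lid is flat.
- The guide, tape, bottle and plane looked unmoved. The jar and chisel were partly or fully out of the close-up crops, and I did not compare positions by number.

**Disagreements:** The two cameras differed by up to about 4 mm on the holder's position, so I used the mean and lowered the stone under a force guard. One reading of the stone's lengthwise position in the box was also off, but it did not affect the grasp.

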